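Set the inspection turntable to the red flag, taking up the lever's play from one side

ROBOT

A 6-joint arm with a two-finger parallel gripper is mounted at the origin on the work surface. World frame = base frame: x ahead of the robot, y to its left, z up, the work surface at z = 0. Lengths are in mm, angles in rad, forces in N, time in s.
With the tool pointing down it reaches from about 400 to 925 mm from the base axis. Payload 12.5 kg.
Tool frame: the origin (TCP) lies on the front face of the gripper's body, between the roots of the fingers; the fingertips stand 78 mm ahead of it and the grasp point (between the pads) lies 59 mm ahead of it (env.nose_length is the distance from the TCP to the fingertips, in mm); z points along the fingers, y is the line along which they close (so a half turn about z gives the same grasp; the last joint's range is limited). The gripper opens to 95 mm and grips with 3 to 60 N. Pads are 20 mm wide; open, the fingers measure 119 mm over their backs; the gripper's body (75 mm by 180 mm) begins 59 mm behind the grasp point.
Start: joints at [-1.27, 0.491, 1.559, -0, 1.092, -0.106], TCP at [247.317, -573.997, 292.261] pointing down, gripper open.
Joint ranges: [-3.1, 3.1], [-0.84, 2.19], [0.05, 2.79], [-1.13, 4.28], [0.06, 2.93], [-2.69, 2.69]. Speed limits (rad/s): [2.22, 2.22, 2.79, 3.14, 3.14, 3.14].

INTERFACE

Orientations are given as [roll, pitch, yaw] about the fixed x, y, z axes, in that order (R = Rz(yaw) Ry(pitch) Rx(roll)).
In Python, from cell import env gives the robot as it stands.
- The arm moves only by the tool jog_arm, never from a script. Its argument "motion" is a list of rows, each a list of 7 numbers: the turn, a rotation vector about the tool's x, y, z in degrees, then the shift along the tool's x, y, z in mm, then the finger opening in mm, from 0 to 95.1. In form: [[wx, wy, wz, x, y, z, hand], ...]. A call has 1 to 10 rows; each row shifts and turns the commanded pose from where the row before left it, along the tool's axes as they then stand; what a row does not reach is not made up. A row lasts 1/8 s, in which the tool goes at most 62.5 mm and 10.7 degrees, less where a joint would pass 70% of its speed; a pose out of reach is approached as far as the arm can. A call is refused whole if a number of a shift passes 62.5 or a number of a turn 10.7, either way. A call with a gripper value outside its range is refused whole. The fingers move at their own pace and stop on an object; the grip force is fixed at half the most. Time passes only in rows, so rows that do not move let the fingers close. It gives the time, the measured TCP pose, the force, the opening and the grip force at its end, in the units of the state.
- env.state(): the state, without advancing time (a new reading comes with each control period).
- env.read_camera(name): name is "scene" or "side" or "wrist"; returns a dict with "color" (384x512x3 uint8, red, green, blue), "z_map" (384x512 float32, mm along the optical axis (not along the pixel's ray), 0 where there is no reading), "camera_matrix" (3x3 intrinsics, pixels), "world_to_cam" (4x4, takes a point from world to camera coordinates). Camera axes: x right, y up, looking along -z (the intrinsics and any distortion apply to the point x, -y, -z); pixel columns grow to the right and rows downward; lengths in mm; the calibration is good to about 2 mm. A picture is of the moment at which its call begins.
- env.job_done(): hands the job in; it is judged then, once.
Trained networks look in the newest picture that a camera, given by its name, has taken for a name from the list of things; names that differ only in an ending like _2 or _b are one class to them, and where a whole thing is asked for, a point or a joint stands for the part that bears it (a point fixed in the world has none). Each returns a list of dicts, best first, with "score" (0 to 1); they miss things now and then, are a little off and sometimes report something else, mostly with a low value. They report only what shows in the picture. A call takes as long as a camera call.
- env.recognise(camera, thing): "location" ([column, row] in pixels, amid what is visible of it).
The state is a dict: "t": time; "joints": joint angles; "qvel": joint speeds; "tau": joint torques, N m; "eef_pos": TCP position; "tcp_rot": TCP orientation; "ft_force": force on the tool from outside, world axes, zero at the start; "moment": the same for the moment, N m; "opening": opening from 0.0 (shut) to 1.0 (fully open); "grip_force": force on a finger pad.
Only numpy, scipy, OpenCV 4.12 (cv2) and the standard library are available. Lean on these libraries where they do the work, as an engineer would, in place of code of your own. Each camera call takes 0.05 s, during which the arm holds its last target. There are 200 camera calls.

TASK

The turntable carrying the open aluminium enclosure stands past the red flag and its red-gripped lever drives it with a lot of play. Using the lever, back the turntable off clockwise (seen from above) until its orange pointer is at least 2 cm on the clockwise side of the red flag, then bring it up counter-clockwise so the pointer stops in line with the red flag, the play still taken up in that direction when you let go (the lever's lug still against the yellow tooth). Never drive it counter-clockwise past the flag, do not touch the enclosure, and leave everything lying around where it is.

Things in the scene. Friction and masses are not known exactly. Their poses are not given: they have to be found in the camera images.
- stage: Fixed rotary inspection stage; origin on the table under the turntable's axis, x away from the robot (at yaw 0), y to the left, z up. Dark steel bed, x -160 to 180, y +-270, 20 mm thick. At y 157 to 187 an aluminium ledge (x +-85, top at 55 mm) carries the two flags.
- light_bar (a point): Middle of the underside of a fixed white light bar along the stage's y: 40 mm deep (stage x -165 to -125), 540 long, z 216 to 284 mm, on posts at stage y +-250. It overhangs the lever's grip, so an upright gripper does not fit: lean the tool 30 to 45 degrees, hand on the robot's side, fingers pointing down and to stage +x.
- table_top (a point): Centre of the turntable's top face, 69 mm up: aluminium disc, 97 mm radius, carrying the enclosure, a yellow tooth (12 mm wide) at its -x rim and an orange pointer at its +y rim.
- turntable (a joint): Turntable angle about the stage's vertical axis, rad, counter-clockwise from above positive; 0 has the pointer along the stage's +y; range -0.46 to 0.46. It stays where left; friction about 0.9 N m, so about 5 N at the grip to turn it.
- lever (a joint): Angle of the lever relative to the turntable, rad, counter-clockwise positive, -0.06 to 0.06: the play. Inside it the lever swings alone (about 0.7 N, 21 mm from end to end at the grip); at +0.06 it drives the turntable counter-clockwise, at -0.06 clockwise. It stays where left. Two steel lugs on the lever flank the yellow tooth, 6.5 mm gap each when centred.
- grip (a point): Mid-height (z 115 mm) of the lever's upright red round grip, 20 to 22 mm thick from z 58 to 150 mm, 180 mm from the turntable's axis, on the robot's side (unloaded, at turntable + lever angle 0: stage x -180). Moving it to the stage's -y (right) turns the lever counter-clockwise. It sits on a spring blade (16 mm wide, top z 46 mm) that bends 10 to 20 mm at the grip under driving load and springs back.
- pointer (a point): Tip of the turntable's orange pointer (4 mm wide), 150 mm from the axis on its left side (stage +y at angle 0), 68 mm above the table. It moves to the stage's -x (towards the robot) when turned counter-clockwise.
- red_flag: Red flag, the set mark: fixed clip with a 4 mm thick blade pointing at the axis side, 46 mm tall, on the scale ledge; origin under the middle of the blade, axes as the stage's. The pointer is in line when its tip has the same x as this origin in the stage's axes.
- blue_flag: Blue flag, same shape, the mark for another product: ignore it.
- enclosure: Open aluminium enclosure with electronics, 150 x 110 x 45 mm, fixed on the turntable (underside 69 mm, rim 114 mm above the table). Not to be touched.
- screwdriver: Loose screwdriver, 190 mm, lying on the stage's bed on the left. Leave it.
- fan: Loose black fan, 80 x 80 x 25 mm, lying on the stage's bed on the right. Leave it.
- white_tray: Loose white plastic tray, 110 x 240 x 50 mm, on the table at the left. Leave it.
- lid: Loose ribbed aluminium lid, 120 x 170 x 15 mm, on the table at the right. Leave it.
- jar: Loose jar with blue cap, 60 mm diameter, 85 mm tall, far left. Leave it.
- driver: Loose black straight electric screwdriver, 200 mm long, 42 mm thick, on the table near right. Leave it.

How it is judged:
By the outcome, as a careful person would: the job done as asked, in the order asked, and still so for the second after the job is handed in, with the robot touching nothing.
It also fails if it takes over 58 s, if anything falls off the work surface, if the arm or the gripper's body presses on something with over 40 N, if the wrist force passes 120 N, or if a joint passes its speed limit or range.

## Working session

There is one attempt and no reset: what is moved stays moved. The work goes in short steps, Python scripts to look and compute and a tool call to move; the robot and the scene stay as the last step left them, time stands still between calls to the robot, and variables do not carry over. Pictures are saved under pics/ and viewed, at most 13 in all, crops included, and the job is handed in when it is done.

Besides the shell and the picture viewer there is one more tool, called after ">>>" in YAML: its name, and indented under it one key for each argument. jog_arm: Moves the arm, as the interface text tells. Its arguments: {"type":"object","properties":{"motion":{"type":"array"}},"required":["motion"]}

```bash
mkdir -p pics
cat > h.py <<'E'
from cell import env
import numpy as np, cv2
from scipy.spatial.transform import Rotation as R
def cam(n):
    return env.read_camera(n)
def save(c,f,crop=None,s=1):
    im=c["color"][:,:,::-1]
    if crop: a,b,w,h=crop; im=im[b:b+h,a:a+w]
    cv2.imwrite("pics/"+f,cv2.resize(im,None,fx=s,fy=s,interpolation=cv2.INTER_CUBIC))
def ray(c,px):
    T=np.linalg.inv(c["world_to_cam"]);K=c["camera_matrix"]
    d=np.array([(px[0]-K[0,2])/K[0,0],-(px[1]-K[1,2])/K[1,1],-1.])
    return T[:3,3],T[:3,:3]@d
def atz(c,px,z):
    o,d=ray(c,px); return o+d*(z-o[2])/d[2]
def dep(c,px):
    o,d=ray(c,px); u,v=int(round(px[0])),int(round(px[1]))
    return o+d*np.median(c["z_map"][v-1:v+2,u-1:u+2])
def proj(c,p):
    q=c["world_to_cam"]@np.r_[p,1]; K=c["camera_matrix"]
    return np.array([K[0,2]+K[0,0]*q[0]/-q[2],K[1,2]+K[1,1]*q[1]/q[2]])
E
python3 - <<'E'
from h import *
np.set_printoptions(precision=1,suppress=True)
for n in("scene","side"):
    c=cam(n); save(c,n+"0.png",s=1.5); print(n,np.linalg.inv(c["world_to_cam"])[:3,3])
    for t in("stage","light_bar","turntable","lever","grip","pointer","red_flag","blue_flag","enclosure","table_top"):
        r=env.recognise(n,t)
        print(t,[(round(x["score"],2),np.array(x["location"]),dep(c,x["location"])) for x in r[:2]])
print(env.state())
E
```

```text
scene [ 1395.5 -1194.4  1053.2]
stage [(0.67, array([293.2, 217.3]), array([691.1, -16.5,  67.7])), (0.58, array([343. , 167.5]), array([655.4, 417.8,  58.4]))]
light_bar [(0.84, array([294.5, 216.3]), array([690.2,  -6.5,  65.9]))]
turntable [(0.66, array([297.4, 204.7]), array([691.1,   6.1, 108.7]))]
lever [(0.76, array([250.3, 209.7]), array([484.9,   7.9,  -2.3]))]
grip [(0.7, array([250.2, 201.9]), array([518. , -36.9,  71.2])), (0.66, array([274. , 241.4]), array([ 695. , -136.9,   39.3]))]
pointer [(0.68, array([292.6, 205.6]), array([677.5,  -3.1, 104.1]))]
red_flag [(0.6, array([322.4, 183. ]), array([661.9, 234.2,  74.8]))]
blue_flag [(0.47, array([318.3, 181.8]), array([621.6, 276.4,  44.4])), (0.41, array([167.9, 299.9]), array([ 585.6, -520.8,   11.1]))]
enclosure [(0.58, array([302.1, 199.2]), array([665.8,  80.1,  82.2]))]
table_top [(0.73, array([293.6, 203.8]), array([678.9,   0.6, 110.2]))]
side [-126.7  742.4 1144.8]
stage [(0.77, array([213.7, 198.8]), array([492.5, 221.2, 275.6]))]
light_bar [(0.75, array([215.3, 197.2]), array([493.6, 214.1, 275.5]))]
turntable
[... 539 characters left out ...]
 , 217.9]), array([662.6, 237.2,  74.6]))]
blue_flag [(0.64, array([264.4, 196.9]), array([515.2, -17.4,  77. ]))]
enclosure [(0.97, array([202.6, 178.8]), array([707.2,  80.4, 105.5])), (0.49, array([259.3, 172.1]), array([ 641.5, -134. ,   27.2]))]
table_top [(0.89, array([211.6, 187.7]), array([519.4, 202.2, 285.4]))]
{'t': 1.1, 'joints': array([-1.3,  0.5,  1.6,  0. ,  1.1, -0.1]), 'qvel': array([-0.,  0.,  0., -0.,  0., -0.]), 'tau': array([  0. , -61.2, -25.8,   0.1,   0. ,  -0. ]), 'eef_pos': array([ 247.3, -574. ,  292.2]), 'tcp_rot': array([ 3.1, -0. ,  0.4]), 'ft_force': array([ 0.8,  0.6, -0.4]), 'moment': array([ 0. , -0.1, -0.1]), 'grip_force': 0.0, 'opening': 1.001971201253638}
```

View pictures.

View pics/scene0.png

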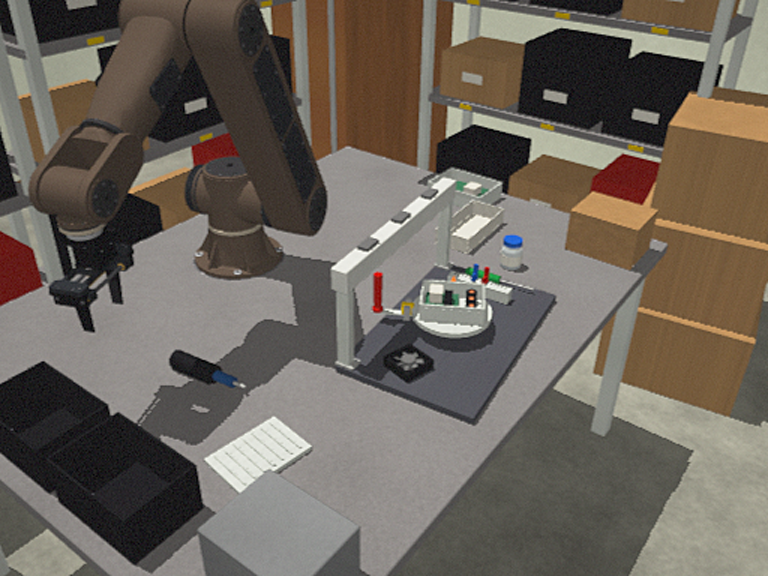

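View pics/side0.png

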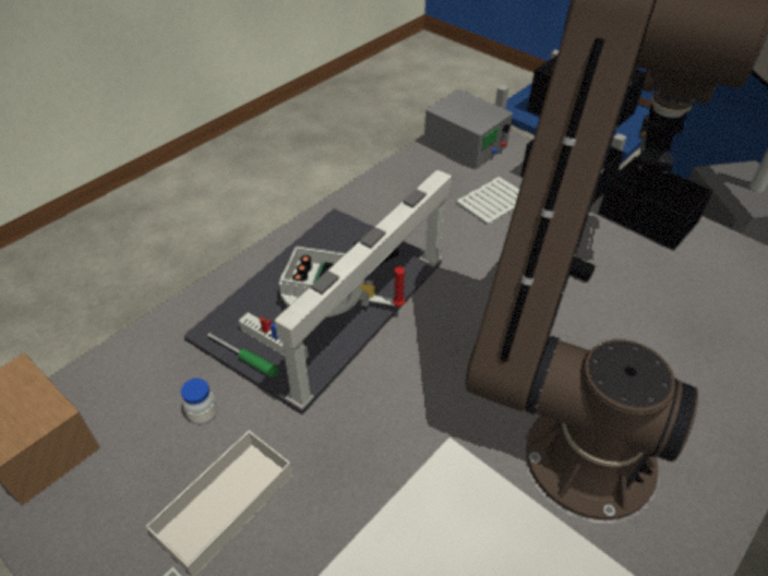

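The scene view shows the red grip at (252,195), the enclosure at (302,200) and the flags at (317,182) and (324,183); the side view shows the grip at (266,190) and the red flag at (177,217). I'll zoom in on both.

Run:
```python
from h import *
np.set_printoptions(precision=1,suppress=True)
a=cam("scene");b=cam("side")
A=cv2.resize(a["color"][110:290,215:375,::-1],None,fx=2.5*1,fy=2.5,interpolation=cv2.INTER_CUBIC)
A=cv2.resize(a["color"][115:285,215:375,::-1],(640,680)[:2],interpolation=cv2.INTER_CUBIC)
cv2.imwrite("pics/s1.png",A[:600])
B=b["color"][110:280,115:315,::-1]; cv2.imwrite("pics/d1.png",cv2.resize(B,(680,578),interpolation=cv2.INTER_CUBIC))
# white beam points by depth: z 255..300
for c in(a,b):
    m=c["z_map"]; v,u=np.nonzero(m>0)
    K=c["camera_matrix"];T=np.linalg.inv(c["world_to_cam"]);d=m[v,u]
    P=np.c_[(u-K[0,2])/K[0,0]*d,-(v-K[1,2])/K[1,1]*d,-d]@T[:3,:3].T+T[:3,3]
    s=(P[:,2]>274)&(P[:,2]<296)&(P[:,0]>400)&(P[:,0]<700)&(abs(P[:,1])<400)
    Q=P[s]; rect=cv2.minAreaRect(Q[:,:2].astype(np.float32)); print(s.sum(),np.median(Q,0),rect)
    print(np.quantile(Q[:,2],[.1,.5,.9]))
```

```text
456 [538.4   7.6 276.6] ((533.9038696289062, 36.428375244140625), (41.1978759765625, 536.1307983398438), 7.249205589294434)
[274.4 276.6 282.6]
1478 [521.5  86.2 276.6] ((528.2669067382812, 42.536529541015625), (41.904048919677734, 539.181640625), 7.0546875)
[274.6 276.6 283.9]
```

View pics/s1.png

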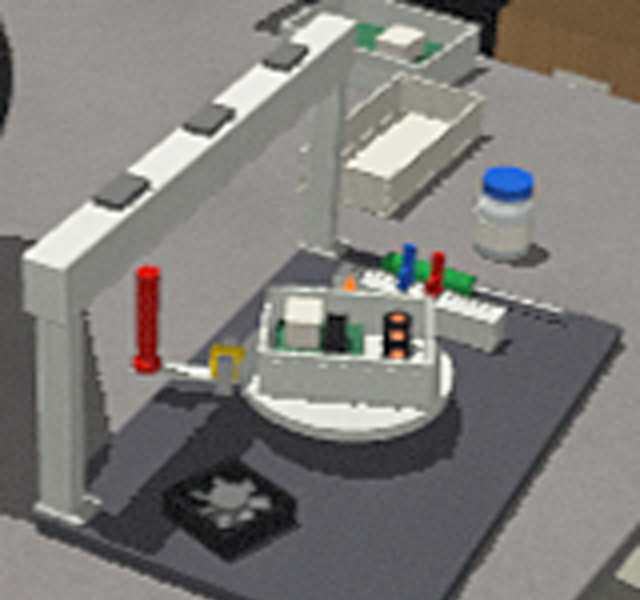

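View pics/d1.png

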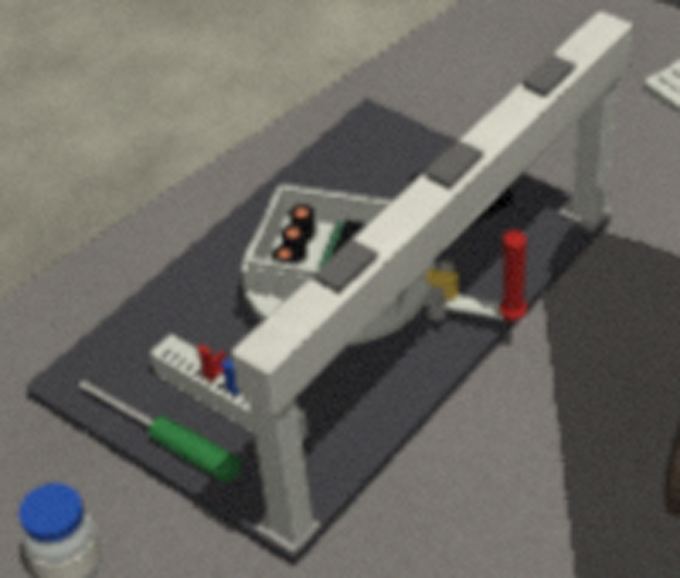

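Both zooms show the stage yawed a few degrees. The orange pointer sits at about (302,186) in the scene picture, on the robot's side of the red flag at (324,182). Next I'll fit the stage pose from the hand-read corners.

```bash
cat >> h.py <<'E'
def tcp():
    s=env.state(); return np.array(s["eef_pos"]),R.from_euler("xyz",s["tcp_rot"])
E
python3 - <<'E'
from h import *
from scipy.optimize import least_squares
np.set_printoptions(precision=2,suppress=True)
a=cam("scene");b=cam("side");w=cam("wrist")
sc=lambda x,y:np.array([215+x/4,115+y/4]);sd=lambda x,y:np.array([115+x/3.4,110+y/3.4])
obs=[(a,sc(25,262),(-165,-270,284)),(a,sc(70,272),(-125,-270,284)),(a,sc(355,22),(-125,270,284)),(a,sc(620,332),(180,270,20)),(a,sc(70,315),(-125,-270,216)),
(b,sd(236,355),(-125,270,284)),(b,sd(270,378),(-165,270,284)),(b,sd(632,30),(-165,-270,284)),(b,sd(30,385),(180,270,20)),(b,sd(367,100),(180,-270,20)),(b,sd(295,552),(-160,270,20)),(b,sd(608,222),(-160,-270,20))]
def S(p,q): return np.r_[R.from_euler("z",p[2]).as_matrix()[:2,:2]@np.array(q[:2])+p[:2],q[2]]
f=lambda p:np.concatenate([proj(c,S(p,q))-u for c,u,q in obs])
for o in (obs,obs[:5],obs[5:]):
    g=lambda p:np.concatenate([proj(c,S(p,q))-u for c,u,q in o])
    r=least_squares(g,[690,10,.12],loss="soft_l1"); print(r.x,np.degrees(r.x[2]));print(r.fun.reshape(-1,2).round(1).tolist())
p0,Rt=tcp(); W=np.linalg.inv(w["world_to_cam"])
print("wrist cam in tcp",Rt.inv().apply(W[:3,3]-p0),"look",Rt.inv().apply(-W[:3,2]),"up",Rt.inv().apply(W[:3,1]),w["camera_matrix"]);print(p0,Rt.as_matrix())
for c,n in((a,"scene"),(b,"side")):
    h=cv2.cvtColor(c["color"],cv2.COLOR_RGB2HSV); m=((h[...,0]<8)|(h[...,0]>172))&(h[...,1]>150)&(h[...,2]>80)
    k,l,st,ce=cv2.connectedComponentsWithStats(m.astype(np.uint8))
    for i in range(1,k):
        if st[i,4]>4: print(n,st[i],ce[i])
E
```

```text
[672.32  62.5    0.14] 7.74160808006198
[[-0.9, -5.4], [-1.2, -4.5], [0.1, -3.8], [0.2, -3.2], [-0.9, 3.3], [-1.7, -2.3], [0.2, -2.4], [0.1, -4.3], [-2.2, 1.8], [-1.6, -0.6], [0.1, 2.5], [0.4, -3.1]]
[687.54  44.61   0.15] 8.593474037968582
[[-0.3, -0.7], [-0.2, 0.2], [-0.2, -1.4], [1.0, -0.6], [0.0, 8.1]]
[665.88  64.44   0.13] 7.184920890463135
[[-1.7, -0.7], [0.1, -0.7], [1.7, -2.7], [-1.7, 2.5], [0.0, 0.4], [0.1, 4.1], [1.8, -1.5]]
wrist cam in tcp [ 75.41  -0.95 -92.3 ] look [-0.27  0.    0.96] up [ 0.96 -0.    0.27] [[332.89   0.   258.13]
 [  0.   332.89 194.81]
 [  0.     0.     1.  ]]
[ 247.3  -574.    292.27] [[ 0.92  0.4   0.  ]
 [ 0.4  -0.92 -0.  ]
 [ 0.    0.   -1.  ]]
scene [128  89  31  21 395] [142.16  99.38]
scene [393 103  47  33 984] [417.53 118.82]
scene [  0 154  28  49 913] [ 10.62 179.18]
scene [322 178   4  11  30] [323.67 183.1 ]
scene [249 181   6  27 117] [251.5  194.53]
side [262 177   8  27 142] [265.9  190.59]
side [174 212   7   9  36] [176.58 216.08]
```

Run:
```python
from h import *
np.set_printoptions(precision=1,suppress=True)
a=cam("scene");b=cam("side")
def tri(u,v):
    o,d=ray(a,u);p,e=ray(b,v); d/=np.linalg.norm(d);e/=np.linalg.norm(e)
    t=np.linalg.lstsq(np.c_[d,-e],p-o,rcond=None)[0]; return (o+d*t[0]+p+e*t[1])/2, np.linalg.norm(o+d*t[0]-p-e*t[1])
print("grip",tri((251.5,194.5),(265.9,190.6)),"flag",tri((323.7,183.1),(176.6,216.1)))
p,Rt=tcp(); print(Rt.inv().apply(np.array([400,-60,330])-p))
```

```text
grip (array([517.2, -27.5,  98.1]), np.float64(1.1179735874118595)) flag (array([667.7, 234. ,  76.6]), np.float64(0.1153277734029689))
[ 343.6 -411.6  -37.8]
```

>>> jog_arm:
  motion:
    - [0, 0, 0, 34.4, -41.2, -3.8, 45]
    - [0, 0, 0, 34.4, -41.2, -3.8, 45]
    - [0, 0, 0, 34.4, -41.2, -3.8, 45]
    - [0, 0, 0, 34.4, -41.2, -3.8, 45]
    - [0, 0, 0, 34.4, -41.2, -3.8, 45]
    - [0, 0, 0, 34.4, -41.2, -3.8, 45]
    - [0, 0, 0, 34.4, -41.2, -3.8, 45]
    - [0, 0, 0, 34.4, -41.2, -3.8, 45]
    - [0, 0, 0, 34.4, -41.2, -3.8, 45]
    - [0, 0, 0, 34.4, -41.2, -3.8, 45]

```text
t: 2.7
eef_pos: [400.5, -57.8, 330.7]
tcp_rot: [3.141, -0.001, 0.407]
ft_force: [0.3, -0.3, 0.1]
opening: 0.478
grip_force: 0.0
```

>>> jog_arm:
  motion:
    - [0, 0, -10.6, 0, 0, 0, 45]
    - [0, 0, -10.6, 0, 0, 0, 45]
    - [0, 0, -10.6, 0, 0, 0, 45]
    - [0, 0, -10.6, 0, 0, 0, 45]
    - [0, 0, -10.6, 0, 0, 0, 45]
    - [0, 0, -10.6, 0, 0, 0, 45]
    - [0, 0, -10.6, 0, 0, 0, 45]
    - [0, 0, -10.6, 0, 0, 0, 45]

```text
t: 3.7
eef_pos: [400.2, -59.5, 330.4]
tcp_rot: [3.141, 0.0, 1.893]
ft_force: [0.7, 0.0, 0.8]
opening: 0.474
grip_force: 0.0
```

>>> jog_arm:
  motion:
    - [0, 0, -10.6, 0, 0, 0, 45]
    - [0, 0, -10.6, 0, 0, 0, 45]
    - [0, 0, -10.6, 0, 0, 0, 45]
    - [0, 0, -10.6, 0, 0, 0, 45]
    - [0, 0, -10.6, 0, 0, 0, 45]
    - [0, 0, -10.6, 0, 0, 0, 45]
    - [0, 0, -10.6, 0, 0, 0, 45]
    - [0, 0, 0, 0, 0, 0, 45]

```text
t: 4.7
eef_pos: [400.2, -59.5, 330.3]
tcp_rot: [-3.141, 0.0, -3.103]
ft_force: [0.2, -0.1, 0.3]
opening: 0.473
grip_force: 0.0
```

>>> jog_arm:
  motion:
    - [0, 0, -9.0, 0, 0, 0, 45]
    - [0, -9.5, 0, 0, 0, 0, 45]
    - [0, -9.5, 0, 0, 0, 0, 45]
    - [0, -9.5, 0, 0, 0, 0, 45]
    - [0, -9.5, 0, 0, 0, 0, 45]
    - [0, 0, 0, 0, 0, 0, 45]

```text
t: 5.45
eef_pos: [409.4, -36.9, 354.0]
tcp_rot: [-3.13, 0.626, -2.965]
ft_force: [-0.1, 0.4, -1.4]
opening: 0.475
grip_force: 0.0
```

Run:
```python
from h import *
np.set_printoptions(precision=2,suppress=True)
w=cam("wrist"); save(w,"w0.png",s=1.5)
p,Rt=tcp(); print(p,Rt.as_matrix(),env.state()["joints"])
for t in("grip","pointer","red_flag","lever","blue_flag"):
    r=env.recognise("wrist",t); print(t,[(round(x["score"],2),np.array(x["location"]),dep(w,x["location"])) for x in r[:2]])
```

```text
[409.53 -37.18 353.49] [[-0.8  -0.17  0.58]
 [-0.14  0.99  0.09]
 [-0.58 -0.01 -0.81]] [-0.4  -0.03  2.21  0.69  0.51 -2.68]
grip [(0.9, array([257.7, 118.5]), array([505.31, -22.4 , 116.5 ]))]
pointer [(0.72, array([285.2, 170. ]), array([604.48,  30.68,  88.07])), (0.39, array([266.8, 171.5]), array([617.2 ,   8.67,  82.9 ]))]
red_flag [(0.57, array([403.8, 204.1]), array([663.52, 233.93,  72.83])), (0.19, array([167.9, 163.2]), array([ 668.17, -130.06,   43.28]))]
lever [(0.84, array([254.9, 118.3]), array([504.88, -25.31, 117.36]))]
blue_flag [(0.54, array([416.2, 189.3]), array([629.6 , 235.85,  70.19]))]
```

View pics/w0.png

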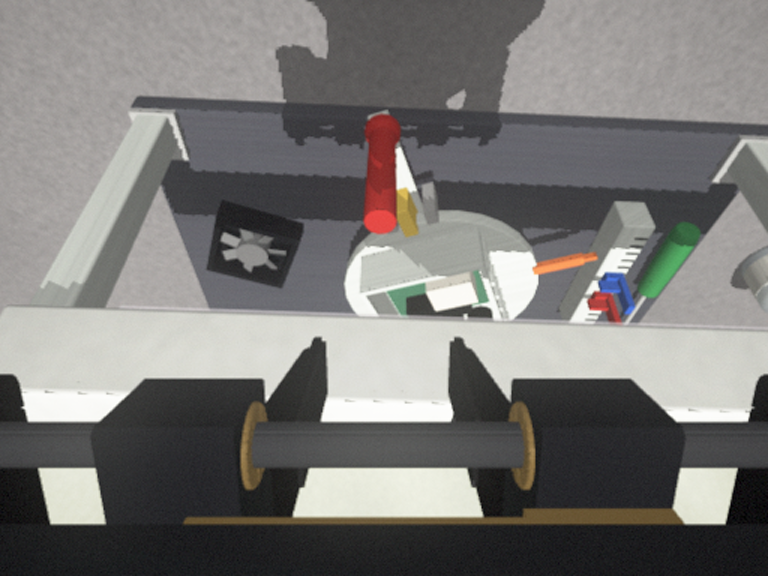

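The wrist view shows the grip top at (253,148), the pointer tip at (397,171) and the red flag at about (403,203), so the pointer is on the robot's side (past) of the flag. The way in between beam and robot is free. I'll approach the grip halfway.

>>> jog_arm:
  motion:
    - [0, 0, 0, 10, 0, 34, 45]
    - [0, 0, 0, 10, 0, 34, 45]
    - [0, 0, 0, 10, -1, 34, 45]
    - [0, 0, 0, 0, 0, 0, 45]

```text
t: 6.25
eef_pos: [455.3, -12.6, 281.6]
tcp_rot: [-3.112, 0.573, -2.978]
ft_force: [-0.3, -0.4, 1.0]
opening: 0.476
grip_force: 0.0
```

```bash
cat > w.py <<'E'
from h import *
np.set_printoptions(precision=2,suppress=True)
def blobs(c,lo,hi,s,v,n=8):
    h=cv2.cvtColor(c["color"],cv2.COLOR_RGB2HSV); H=h[...,0].astype(int)
    m=(((H>=lo)&(H<=hi)) if lo<hi else ((H>=lo)|(H<=hi)))&(h[...,1]>s)&(h[...,2]>v)
    k,l,st,ce=cv2.connectedComponentsWithStats(m.astype(np.uint8))
    return [(st[i],ce[i],np.argwhere(l==i)[:,::-1]) for i in range(1,k) if st[i,4]>n]
E
python3 - <<'E'
from w import *
w=cam("wrist"); p,Rt=tcp(); print(p,Rt.as_matrix(),env.state()["joints"])
for nm,a in(("red",(172,6,150,70)),("or",(7,18,150,120)),("blue",(105,125,120,60)),("yel",(19,30,120,90))):
    for s,c,q in blobs(w,*a): print(nm,s,c,dep(w,c))
cv2.imwrite("pics/w1.png",w["color"][:,:,::-1])
E
```

```text
[455.   -12.85 282.51] [[-0.83 -0.15  0.54]
 [-0.14  0.99  0.06]
 [-0.54 -0.03 -0.84]] [-0.26  0.16  2.23  0.78  0.28 -2.68]
red [ 219   87   37  101 2441] [236.65 137.75] [504.51 -25.33 116.47]
red [413 228  28  33 330] [427.29 240.73] [665.13 234.04  73.95]
or [375 199  46  10 156] [398.35 202.78] [606.03 167.43  69.04]
blue [422 213  31  35 495] [438.22 227.55] [635.78 231.65  74.28]
yel [253 147  20  39 540] [262.38 166.13] [568.33   4.17  76.74]
yel [163 278   5   9  19] [164.68 282.84] [420.33 -40.87 279.59]
yel [350 280   6  19  46] [352.48 290.5 ] [414.3    5.67 280.04]
yel [162 288   5  15  35] [163.54 294.29] [421.05 -40.63 282.26]
yel [161 305  10  21  72] [164.01 315.04] [424.57 -39.96 286.02]
yel [343 304  14  22 129] [351.14 315.28] [418.47   6.1  284.64]
yel [315 339 140  10 883] [392.82 344.27] [417.82  15.08 291.11]
yel [123 345  62   4 164] [152.87 346.84] [425.88 -41.13 293.19]
yel [309 346   5   3  11] [311.27 347.27] [420.24  -4.28 292.41]
```

>>> jog_arm:
  motion:
    - [0, 0, 0, 0, 0, -50, 45]
    - [0, 0, 0, 0, 0, -50, 45]
    - [0, 0, 10.6, 0, 0, 0, 45]
    - [0, 0, 10.6, 0, 0, 0, 45]
    - [0, 0, 10.6, 0, 0, 0, 45]
    - [0, 0, 10.6, 0, 0, 0, 45]
    - [0, 0, 10.6, 0, 0, 0, 45]
    - [0, 0, 10.6, 0, 0, 0, 45]
    - [0, 0, 10.6, 0, 0, 0, 45]
    - [0, 0, 10.6, 0, 0, 0, 45]

```text
t: 7.55
eef_pos: [399.9, -19.1, 367.7]
tcp_rot: [2.567, 0.073, 1.788]
ft_force: [-0.4, -0.3, -0.9]
opening: 0.476
grip_force: 0.0
```

Run:
```python
from h import *
np.set_printoptions(precision=4,suppress=True)
s=env.state();print(s["joints"],s["eef_pos"],s["tcp_rot"])
```

```text
[-0.3271 -0.067   2.1885  0.4671  0.5329 -0.912 ] [399.9244 -19.1488 367.7465] [2.5671 0.0731 1.7878]
```

>>> jog_arm:
  motion:
    - [0, 0, 10.6, 0, 0, 0, 45]
    - [0, 0, 10.6, 0, 0, 0, 45]
    - [0, 0, 10.6, 0, 0, 0, 45]
    - [0, 0, 10.6, 0, 0, 0, 45]
    - [0, 0, 10.6, 0, 0, 0, 45]
    - [0, 0, 10.6, 0, 0, 0, 45]
    - [0, 0, 10.6, 0, 0, 0, 45]
    - [0, 0, 10.6, 0, 0, 0, 45]
    - [0, 0, 10.6, 0, 0, 0, 45]

```text
t: 8.68
eef_pos: [399.9, -19.2, 367.8]
tcp_rot: [3.116, -0.578, 0.152]
ft_force: [-0.4, -0.6, -0.3]
opening: 0.469
grip_force: 0.0
```

Run:
```python
from h import *
np.set_printoptions(precision=4,suppress=True)
s=env.state();print(s["joints"],s["eef_pos"],s["tcp_rot"]);print(tcp()[1].as_matrix())
```

```text
[-0.3271 -0.0671  2.1885  0.4671  0.5329  0.7531] [399.9226 -19.1629 367.7666] [ 3.1155 -0.5781  0.1521]
[[ 0.8278  0.1374  0.5439]
 [ 0.1269 -0.9903  0.057 ]
 [ 0.5464  0.0218 -0.8372]]
```

```bash
cat > kin.py <<'E'
import numpy as np
from scipy.optimize import least_squares
from scipy.spatial.transform import Rotation as R
Z=lambda a:R.from_euler("z",a).as_matrix();Y=lambda a:R.from_euler("y",a).as_matrix()
def fk(q,k):
    d1,a1,L2,a3,L4,d6,o=k
    A=Z(q[0]);p=A@[a1,0,d1];A=A@Y(q[1]);p=p+A@[0,0,L2];A=A@Y(q[2]);p=p+A@[a3,0,0]
    A=A@Z(q[3]);p=p+A@[0,o,L4];A=A@Y(q[4]);A=A@Z(-0*q[5]);p=p+A@[0,0,d6]
    return p,A@Z(q[5]+SG)
SG=-np.pi/2
D=[([-1.27,.491,1.559,0,1.092,-.106],[247.317,-573.997,292.261],[np.pi,0,.407]),
([-.3271,-.067,2.1885,.4671,.5329,-.912],[399.9244,-19.1488,367.7465],[2.5671,.0731,1.7878]),
([-.26,.16,2.23,.78,.28,-2.68],[455,-12.85,282.51],[-3.112,.573,-2.978]),
([-.4,-.03,2.21,.69,.51,-2.68],[409.53,-37.18,353.49],[-3.13,.626,-2.965])]
E
python3 - <<'E'
from kin import *
np.set_printoptions(precision=3,suppress=True)
for q,p,e in D: print((R.from_euler("xyz",e).inv()*R.from_matrix(fk(q,[0]*7)[1])).as_rotvec())
for name,m in(("o at wrist",[1]*7),):
    W=[1,1,.3,.3]
    f=lambda k:np.concatenate([w*(fk(q,k)[0]-p) for (q,p,e),w in zip(D,W)]+[(k-[300,0,600,0,500,200,60])*.001])
    r=least_squares(f,[300,0,600,0,500,200,60]);print(r.x,r.fun[:12])
E
```

```text
[-0.     0.001 -3.141]
[-0.    -0.     3.142]
[ 0.01   0.006 -3.132]
[-0.006 -0.001  3.139]
[ 259.359 -169.553  594.915   40.706  595.147  188.333   69.809] [ 3.117  2.307 -7.129 -0.09  -5.192  8.174 -3.944 -4.638 -6.727 -0.022
 -4.183  3.246]
```

Run:
```python
import kin; from kin import *
np.set_printoptions(precision=2,suppress=True)
def fk(q,k):
    d1,a1,L2,a3,L4,d6,o3,o4,o5=k
    A=Z(q[0]);p=A@[a1,0,d1];A=A@Y(q[1]);p=p+A@[0,0,L2];A=A@Y(q[2]);p=p+A@[a3,o3,0]
    A=A@Z(q[3]);p=p+A@[o5,o4,L4];A=A@Y(q[4]);p=p+A@[0,0,d6]
    return p,A
k0=np.array([300,0,600,0,550,200,0,0,0.])
import itertools
for fr in [(0,2,4,5,6),(0,2,4,5,7),(0,2,4,5,6,7),(0,2,3,4,5,6),(0,2,3,4,5,7),(0,1,2,4,5,6),(0,1,2,4,5,7),(0,1,2,3,4,5,6),(0,2,4,5,6,8)]:
    def full(x): k=k0.copy();k[list(fr)]=x;return k
    f=lambda x:np.concatenate([w*(fk(q,full(x))[0]-p) for (q,p,e),w in zip(D,[1,1,.3,.3])])
    r=least_squares(f,k0[list(fr)]);print(fr,r.x,r.cost,r.fun)
```

```text
(0, 2, 4, 5, 6) [140.5  587.77 387.8  187.23  66.9 ] 7.483927841547752 [ 0.63  0.53  0.53 -0.93 -0.35 -0.5   3.21 -1.25 -0.5   0.65 -0.32  0.39]
(0, 2, 4, 5, 7) [104.19 566.17 396.32 138.03  74.52] 298.93135879039386 [  7.13   5.27  -9.55  -2.93 -11.94   6.98   5.88  -9.25   3.42   0.56
  -8.34   5.15]
(0, 2, 4, 5, 6, 7) [142.24 589.31 387.11 190.25  69.96  -3.7 ] 6.879576814307933 [ 0.05  0.24  0.94 -0.86  0.1  -0.8   3.12 -0.91 -0.66  0.65  0.05  0.18]
(0, 2, 3, 4, 5, 6) [191.81 586.04  39.28 409.5  192.65  66.22] 0.30318896313857446 [ 0.07  0.01  0.04 -0.05 -0.06 -0.27 -0.06 -0.26  0.22  0.23  0.18  0.56]
(0, 2, 3, 4, 5, 7) [249.17 560.64 110.34 457.74 152.87  73.07] 240.59364708601905 [  6.04   3.87 -10.52  -0.36 -10.59   7.29  -3.46  -6.19   5.28  -0.6
  -6.71   5.47]
(0, 1, 2, 4, 5, 6) [152.32 -20.21 591.75 408.59 192.8   66.2 ] 5.8976005644570195 [-0.01  0.21  0.7  -0.74  0.2  -0.25  2.51 -0.94 -1.73  0.63  0.02  0.21]
(0, 1, 2, 4, 5, 7) [ 216.61 -187.46  600.2   591.09  187.59   69.9 ] 141.50281285883727 [ 3.14  2.57 -6.48 -0.84 -5.03  8.17 -1.17 -5.4  -8.56  0.39 -4.41  2.91]
(0, 1, 2, 3, 4, 5, 6) [192.24  -3.8  586.85  37.91 412.65 193.51  66.11] 0.2557831481400789 [-0.03 -0.03  0.09 -0.04  0.04 -0.23 -0.08 -0.24 -0.03  0.24  0.23  0.52]
(0, 2, 4, 5, 6, 8) [149.56 582.22 394.73 181.28  65.77   7.17] 5.379071270567433 [-0.39 -0.02  1.1  -0.73  0.36 -1.06  2.57 -0.22 -0.49  0.75  0.15  0.34]
```

```bash
cat > ik.py <<'E'
from kin import *
K=[191.81,586.04,39.28,409.5,192.65,66.22]
lo=np.array([-3.1,-.84,.05,-1.13,.06,-2.69]);hi=np.array([3.1,2.19,2.79,4.28,2.93,2.69])
def fk(q):
    d1,L2,a3,L4,d6,o=K
    A=Z(q[0]);p=A@[0,0,d1];A=A@Y(q[1]);p=p+A@[0,0,L2];A=A@Y(q[2]);p=p+A@[a3,o,L4]
    A=A@Z(q[3])@Y(q[4]);return p+A@[0,0,d6],A@Z(q[5]+np.pi/2)
def pose(lean,yaw,roll):  # roll 0: camera low (tool x to robot), 180: camera top
    return R.from_matrix(Z(yaw)@Y(-lean)@np.diag([-1,1,-1.])@Z(roll)).as_matrix()
def ik(p,A):
    out=[]
    for s in([-.2,.3,2.3,0.3,.4,0],[-.2,.3,2.3,3,.4,0],[-.2,.3,2.3,1.5,.4,1],[-.2,.3,2.3,1.5,.4,-1],[-.2,.3,2.3,3,.4,1.6],[-.2,.3,2.3,3,.4,-1.6],[-.2,.3,2.3,0,.4,-1.6]):
        f=lambda q:np.r_[(fk(q)[0]-p)/200,R.from_matrix(fk(q)[1].T@A).as_rotvec()]
        r=least_squares(f,s,bounds=(lo,hi))
        if r.cost<1e-8 and not any(np.allclose(r.x,o,atol=1e-2) for o in out): out.append(r.x)
    return out
E
python3 - <<'E'
from ik import *
np.set_printoptions(precision=2,suppress=True)
for roll in(0,np.pi):
  for lean in(30,38,45):
    for y in(-40,60):
      A=pose(np.radians(lean),.125,roll); g=np.array([514,y,110.])
      print(int(roll),lean,y,ik(g-59*A[:,2],A))
E
```

```text
0 30 -40 [array([-0.31,  0.45,  2.27,  1.86,  0.22,  2.46])]
0 30 60 [array([-0.06,  0.45,  2.27,  2.41,  0.14,  2.14])]
0 38 -40 [array([-0.35,  0.48,  2.35,  2.37,  0.41,  1.92])]
0 38 60 [array([-0.07,  0.48,  2.36,  2.8 ,  0.37,  1.73])]
0 45 -40 [array([-0.38,  0.53,  2.42,  2.52,  0.62,  1.73])]
0 45 60 [array([-0.08,  0.53,  2.43,  2.88,  0.6 ,  1.64])]
3 30 -40 [array([-0.31,  0.45,  2.27,  1.86,  0.22, -0.68])]
3 30 60 [array([-0.06,  0.45,  2.27,  2.41,  0.14, -1.  ])]
3 38 -40 [array([-0.35,  0.48,  2.35,  2.37,  0.41, -1.22])]
3 38 60 [array([-0.07,  0.48,  2.36,  2.8 ,  0.37, -1.41])]
3 45 -40 [array([-0.38,  0.53,  2.42,  2.52,  0.62, -1.41])]
3 45 60 [array([-0.08,  0.53,  2.43,  2.88,  0.6 , -1.5 ])]
```

Run:
```python
from ik import *
np.set_printoptions(precision=2,suppress=True)
for p in ([400,-19,368],[440,-19,300]):
  for roll in(np.pi,0):
   for lean in(33,38,42,46,50,55):
      A=pose(np.radians(lean),.125,roll); print(p,int(roll),lean,ik(np.array(p),A))
```

```text
[400, -19, 368] 3 33 [array([-0.33, -0.07,  2.19,  0.48,  0.55,  0.76])]
[400, -19, 368] 3 38 [array([-0.35, -0.08,  2.23,  0.66,  0.48,  0.57])]
[400, -19, 368] 3 42 [array([-0.37, -0.08,  2.26,  0.85,  0.44,  0.38])]
[400, -19, 368] 3 46 [array([-0.39, -0.09,  2.29,  1.08,  0.41,  0.16])]
[400, -19, 368] 3 50 [array([-0.41, -0.09,  2.32,  1.32,  0.41, -0.09])]
[400, -19, 368] 3 55 [array([-0.43, -0.08,  2.36,  1.62,  0.45, -0.4 ])]
[400, -19, 368] 0 33 [array([-0.33, -0.07,  2.19,  0.48,  0.55, -2.38])]
[400, -19, 368] 0 38 [array([-0.35, -0.08,  2.23,  0.66,  0.48, -2.57])]
[400, -19, 368] 0 42 []
[400, -19, 368] 0 46 []
[400, -19, 368] 0 50 []
[400, -19, 368] 0 55 []
[440, -19, 300] 3 33 [array([-0.29,  0.11,  2.23,  0.71,  0.35,  0.53])]
[440, -19, 300] 3 38 [array([-0.31,  0.11,  2.27,  1.07,  0.3 ,  0.17])]
[440, -19, 300] 3 42 [array([-0.32,  0.11,  2.3 ,  1.41,  0.3 , -0.18])]
[440, -19, 300] 3 46 [array([-0.34,  0.11,  2.34,  1.73,  0.33, -0.5 ])]
[440, -19, 300] 3 50 [array([-0.35,  0.12,  2.37,  1.98,  0.39, -0.76])]
[440, -19, 300] 3 55 [array([-0.37,  0.14,  2.41,  2.19,  0.5 , -0.98])]
[440, -19, 300] 0 33 [array([-0.29,  0.11,  2.23,  0.71,  0.35, -2.61])]
[440, -19, 300] 0 38 []
[440, -19, 300] 0 42 []
[440, -19, 300] 0 46 [array([-0.34,  0.11,  2.34,  1.73,  0.33,  2.64])]
[440, -19, 300] 0 50 [array([-0.35,  0.12,  2.37,  1.98,  0.39,  2.38])]
[440, -19, 300] 0 55 [array([-0.37,  0.14,  2.41,  2.19,  0.5 ,  2.16])]
```

>>> jog_arm:
  motion:
    - [0, 0, 0, -10, 0, 0, 45]
    - [0, 4, 0, -20, 0, 30, 45]
    - [0, 4, 0, -20, 0, 30, 45]
    - [0, 4, 0, 0, 0, 15, 45]
    - [0, 4, 0, 0, 0, 0, 45]
    - [0, 2, 0, 0, 0, 0, 45]
    - [0, 0, 0, 0, 0, 0, 45]
    - [0, 0, 0, 0, 0, 0, 45]

```text
t: 9.68
eef_pos: [402.8, -14.1, 310.7]
tcp_rot: [3.135, -0.83, 0.175]
ft_force: [0.8, -0.7, -0.7]
opening: 0.472
grip_force: 0.0
```

Run:
```python
from h import *
np.set_printoptions(precision=3,suppress=True)
s=env.state();print(s["joints"],s["eef_pos"]);print(tcp()[1].as_matrix())
```

```text
[-0.396  0.039  2.399  1.671  0.406 -0.516] [402.758 -14.119 310.713]
[[ 0.665  0.169  0.728]
 [ 0.117 -0.986  0.122]
 [ 0.738  0.004 -0.675]]
```

>>> jog_arm:
  motion:
    - [0, 0, 0, -19, 0, 17, 45]
    - [0, 0, 0, -19, 0, 17, 45]
    - [0, 0, 10.6, 0, 0, 0, 45]
    - [0, 0, 10.6, 0, 0, 0, 45]
    - [0, 0, 10.6, 0, 0, 0, 45]
    - [0, 0, 10.6, 0, 0, 0, 45]
    - [0, 0, 10.6, 0, 0, 0, 45]
    - [0, 0, 10.6, 0, 0, 0, 45]
    - [0, 0, 10.6, 0, 0, 0, 45]
    - [0, 0, 10.6, 0, 0, 0, 45]

```text
t: 10.92
eef_pos: [402.5, -14.1, 259.7]
tcp_rot: [-2.314, -0.066, -1.343]
ft_force: [-0.8, -0.5, 0.6]
opening: 0.473
grip_force: 0.0
```

>>> jog_arm:
  motion:
    - [0, 0, 10.6, 0, 0, 0, 45]
    - [0, 0, 10.6, 0, 0, 0, 45]
    - [0, 0, 10.6, 0, 0, 0, 45]
    - [0, 0, 10.6, 0, 0, 0, 45]
    - [0, 0, 10.6, 0, 0, 0, 45]
    - [0, 0, 10.6, 0, 0, 0, 45]
    - [0, 0, 10.6, 0, 0, 0, 45]
    - [0, 0, 10.6, 0, 0, 0, 45]
    - [0, 0, 10.2, 0, 0, 0, 45]
    - [0, 0, 0, 0, 0, 0, 45]

```text
t: 12.18
eef_pos: [402.5, -14.1, 259.7]
tcp_rot: [-3.132, 0.83, -2.961]
ft_force: [0.1, -0.6, -0.1]
opening: 0.473
grip_force: 0.0
```

Run:
```python
from w import *
w=cam("wrist"); p,Rt=tcp(); print(p,Rt.as_matrix(),env.state()["joints"])
for nm,a in(("red",(172,6,150,70)),("or",(7,18,150,120)),("blue",(105,125,120,60)),("yel",(19,30,120,90))):
    for s,c,q in blobs(w,*a,60): print(nm,s,c,dep(w,c))
save(w,"w2.png",s=1.5)
```

```text
[402.5  -14.12 259.62] [[-0.66 -0.17  0.73]
 [-0.12  0.98  0.12]
 [-0.74 -0.01 -0.67]] [-0.4   0.18  2.48  2.11  0.48  2.13]
red [ 206   84   35  116 2795] [222.54 141.97] [504.85 -25.55 107.45]
red [389 197  15  15 135] [396.21 205.29] [665.35 227.02  68.54]
red [404 203   8  24  90] [407.74 214.73] [659.94 237.88  84.28]
or [349 178  49  12 319] [372.55 183.14] [609.33 162.87  69.93]
blue [398 186  26  33 394] [411.58 197.97] [633.54 229.55  72.28]
yel [239 134  20  37 546] [248.38 151.79] [567.17   3.98  71.86]
yel [344 285  13  41 191] [351.26 309.68] [364.36   3.39 253.62]
yel [161 304  13  22  98] [164.69 315.55] [373.16 -42.15 255.21]
yel [312 339 143  10 809] [393.35 344.32] [363.38  12.67 261.39]
yel [123 345  26   4  61] [136.51 346.92] [372.94 -47.69 262.4 ]
yel [150 345  41   4  87] [169.56 346.97] [371.1  -39.97 262.37]
```

View pics/w2.png

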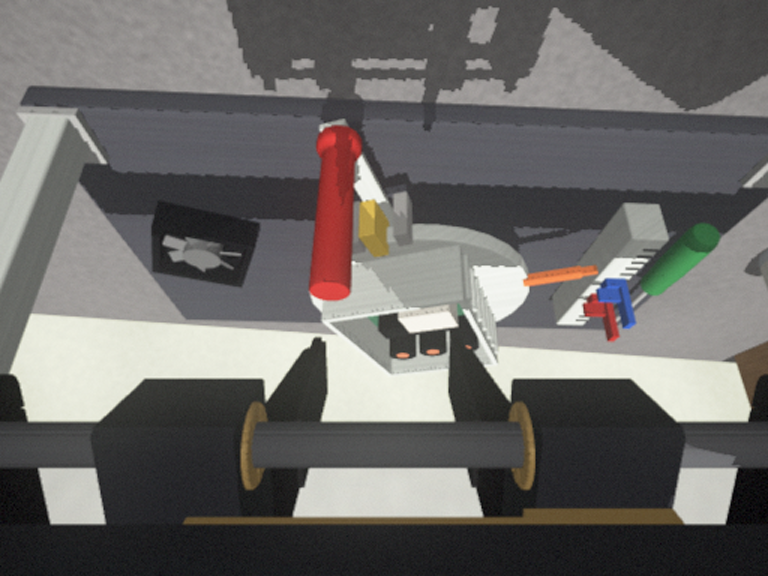

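The wrist view from the flipped wrist shows the grip top at (220,192), the pointer tip at (398,179), the red flag at (390-412,197-227) and blue behind it. I'll get the stage pose and flag x from the depth clouds.

```bash
cat >> w.py <<'E'
def cloud(c):
    m=c["z_map"];K=c["camera_matrix"];T=np.linalg.inv(c["world_to_cam"])
    v,u=np.mgrid[:m.shape[0],:m.shape[1]]
    return np.stack([(u-K[0,2])/K[0,0]*m,-(v-K[1,2])/K[1,1]*m,-m],-1)@T[:3,:3].T+T[:3,3]
E
python3 - <<'E'
from w import *
w=cam("wrist");P=cloud(w);z=P[...,2]
hsv=cv2.cvtColor(w["color"],cv2.COLOR_RGB2HSV)
ok=(w["z_map"]>0)
Q=P[ok&(abs(z-55)<4)&(P[...,0]>540)&(P[...,0]<800)&(P[...,1]>170)&(P[...,1]<260)]
print("ledge z",np.median(Q[:,2]),len(Q),cv2.minAreaRect(Q[:,:2].astype(np.float32)))
# near bed edge: topmost row of bed top per column
pts=[]
for u in range(60,500,10):
    col=P[60:130,u]; k=np.nonzero((abs(col[:,2]-20)<3)&(w["z_map"][60:130,u]>0))[0]
    if len(k): pts.append(col[k[0]])
pts=np.array(pts); A=np.polyfit(pts[:,1],pts[:,0],1); 
for _ in range(3):
    r=pts[:,0]-np.polyval(A,pts[:,1]); g=abs(r-np.median(r))<3; A=np.polyfit(pts[g,1],pts[g,0],1)
print("bed edge x=a*y+b",A,"yaw",-np.arctan(A[0]),g.sum(),len(g),"bed z",np.median(pts[:,2]))
D=P[ok&(abs(z-69)<3)&(hsv[...,1]<60)&(abs(P[...,1]-40)<140)&(P[...,0]>560)]
print("disc",len(D),D.min(0),D.max(0),np.median(D[:,2]))
for nm,a in(("red",(172,6,150,70)),("blue",(105,125,120,60)),("or",(7,18,150,120))):
    for s,c,q in blobs(w,*a,60):
        X=P[q[:,1],q[:,0]]; print(nm,s,X.mean(0)); 
        if nm!="or" and s[0]>300: print(X[::8].round(0).tolist())
        if nm=="or": print(X[q[:,0]>=q[:,0].max()-6].round(1).tolist(),X[q[:,0]<=q[:,0].min()+3].mean(0))
E
```

```text
ledge z 54.41548297096388 1164 ((650.8236083984375, 230.494384765625), (170.01406860351562, 30.152557373046875), 7.170716762542725)
bed edge x=a*y+b [ -0.12 520.14] yaw 0.12404854149696781 44 44 bed z 17.5765524350944
disc 2155 [562.44 -34.11  66.  ] [719.95 155.93  71.99] 68.50268299193891
red [ 206   84   35  116 2792] [506.38 -25.48 104.7 ]
red [389 197  15  15 133] [662.35 224.83  69.72]
[[662.0, 224.0, 57.0], [662.0, 226.0, 60.0], [662.0, 228.0, 63.0], [667.0, 219.0, 65.0], [666.0, 231.0, 64.0], [666.0, 222.0, 66.0], [665.0, 234.0, 65.0], [665.0, 224.0, 68.0], [664.0, 235.0, 68.0], [665.0, 228.0, 69.0], [665.0, 220.0, 72.0], [664.0, 232.0, 71.0], [666.0, 225.0, 72.0], [667.0, 218.0, 74.0], [666.0, 229.0, 73.0], [668.0, 221.0, 74.0], [667.0, 233.0, 74.0]]
red [404 203   8  25  96] [660.95 238.52  83.3 ]
[[660.0, 236.0, 66.0], [661.0, 236.0, 69.0], [660.0, 236.0, 72.0], [660.0, 236.0, 75.0], [662.0, 237.0, 77.0], [659.0, 237.0, 81.0], [660.0, 237.0, 84.0], [660.0, 238.0, 87.0], [660.0, 238.0, 90.0], [660.0, 240.0, 93.0], [662.0, 237.0, 97.0], [662.0, 241.0, 98.0]]
blue [398 187  2
[... 1254 characters left out ...]
.8, 185.9, 66.8], [596.8, 187.2, 66.7], [601.1, 183.2, 66.1], [600.9, 184.4, 66.1], [599.4, 184.8, 66.9], [597.3, 184.6, 68.1], [598.5, 186.7, 67.2], [596.9, 187.0, 68.0], [600.2, 182.4, 68.1], [599.1, 183.0, 68.6], [598.4, 183.8, 68.9], [598.7, 185.3, 68.6], [598.4, 186.5, 68.6], [597.8, 187.3, 68.9], [600.1, 182.0, 69.6], [600.4, 183.6, 69.2], [599.4, 184.2, 69.7], [600.3, 186.2, 69.0], [598.8, 186.5, 69.8], [597.7, 187.0, 70.4], [597.7, 188.3, 70.2], [600.0, 181.7, 71.0], [600.8, 183.6, 70.4], [599.3, 183.9, 71.2], [599.9, 185.6, 70.7], [600.3, 187.2, 70.3], [600.2, 188.5, 70.2], [599.7, 189.5, 70.4], [602.5, 183.2, 70.9], [602.9, 184.8, 70.5], [602.2, 185.6, 70.8]] [624.33 141.59  70.05]
```

>>> jog_arm:
  motion:
    - [1, 2.5, 0.9, 11.5, -12, 16.5, 45]
    - [1, 2.5, 0.9, 11.5, -12, 16.5, 45]
    - [0, 0, 0, 0, 0, 0, 45]
    - [0, 0, 0, 0, 0, 0, 45]

```text
t: 12.78
eef_pos: [414.0, -36.5, 220.5]
tcp_rot: [-3.131, 0.744, -3.008]
ft_force: [-0.0, -0.4, -0.0]
opening: 0.473
grip_force: 0.0
```

```bash
cat > st.py <<'E'
from w import *
O=np.array([672.3,59.8,0]);SY=.1247;RS=R.from_euler("z",SY)
def S2W(q): return RS.apply(q)+O
def W2S(p): return RS.inv().apply(np.asarray(p)-O)
def report(target=None):
    p,Rt=tcp();g=p+Rt.apply([0,0,59]);s=env.state()
    print("grasp pt stage",W2S(g),"toolz stage",RS.inv().apply(Rt.as_matrix()[:,2]),"tooly",RS.inv().apply(Rt.as_matrix()[:,1]),"F stage",RS.inv().apply(s["ft_force"]),"q",s["joints"],"t",s["t"])
    if target is not None: print("shift tool axes to target",Rt.inv().apply(S2W(np.array(target,float))-g))
def look(f=None):
    w=cam("wrist");P=cloud(w)
    for nm,a,n in(("red",(172,6,150,70),60),("or",(7,18,150,120),60)):
        for s,c,q in blobs(w,*a,n):
            X=W2S(P[q[:,1],q[:,0]]);X=X[np.isfinite(X).all(1)]
            m=np.median(X,0); print(nm,s,m)
            if nm=="or":
                # fit line through axis: pointer direction
                g=(abs(X[:,2]-69)<5)&(X[:,1]>80)&(X[:,1]<152); Y=X[g]
                b=np.polyfit(Y[:,1],Y[:,0],1); a=-np.median(np.arctan2(Y[:,0],Y[:,1]))
                t=Y[Y[:,1]>Y[:,1].max()-8]
                print("  pointer angle",a,"tip x",-150*np.sin(a),"line",b,"ends",t.mean(0),np.hypot(*t[:,:2].T).max())
    if f: save(w,f,s=1.5)
    return w,P
E
python3 - <<'E'
from st import *
report((-166.5,-63.5,110)); look()
E
```

```text
grasp pt stage [-228.37  -63.71  177.11] toolz stage [ 0.68 -0.01 -0.74] tooly [-0.    1.   -0.01] F stage [-0.09 -0.37 -0.01] q [-0.41  0.28  2.47  2.22  0.44  2.02] t 12.775
shift tool axes to target [-0.11  0.69 91.27]
red [ 242  133   32  127 3277] [-175.44  -64.61  108.63]
red [428 239  28  34 383] [ 13.46 176.07  73.92]
or [386 221  54  14 384] [-48.45 110.68  69.94]
  pointer angle 0.41872063005765436 tip x -60.98879116871589 line [-0.39 -5.2 ] ends [-56.64 133.04  68.67] 148.95025664435835
```

>>> jog_arm:
  motion:
    - [0, 0, 0, 0, 0.5, 30, 45]
    - [0, 0, 0, 0, 0, 30, 45]
    - [0, 0, 0, 0, 0, 20, 45]
    - [0, 0, 0, 0, 0, 11, 45]
    - [0, 0, 0, 0, 0, 0, 45]

```text
t: 13.45
eef_pos: [475.2, -28.9, 153.2]
tcp_rot: [-3.132, 0.743, -3.01]
ft_force: [-1.1, -0.1, 0.4]
opening: 0.473
grip_force: 0.0
```

Run:
```python
from st import *
report((-166.5,-63.5,110)); look("w3.png")
```

```text
grasp pt stage [-166.7   -63.83  109.79] toolz stage [ 0.68 -0.01 -0.74] tooly [-0.    1.   -0.01] F stage [-1.07  0.07  0.4 ] q [-0.32  0.52  2.4   2.56  0.54  1.74] t 13.45
shift tool axes to target [-0.29  0.32 -0.02]
red [ 234  148   46  133 5036] [-175.55  -64.52   88.82]
red [472 274  16   7  89] [ 10.2  166.35  59.13]
red [ 231  312   47   33 1485] [-175.86  -64.3   143.29]
or [434 259  63  14 403] [-52.37 113.82  68.45]
  pointer angle 0.42705978194212635 tip x -62.129467030572954 line [ -0.34 -12.29] ends [-57.1  132.61  68.17] 148.74360191466565
```

View pics/w3.png

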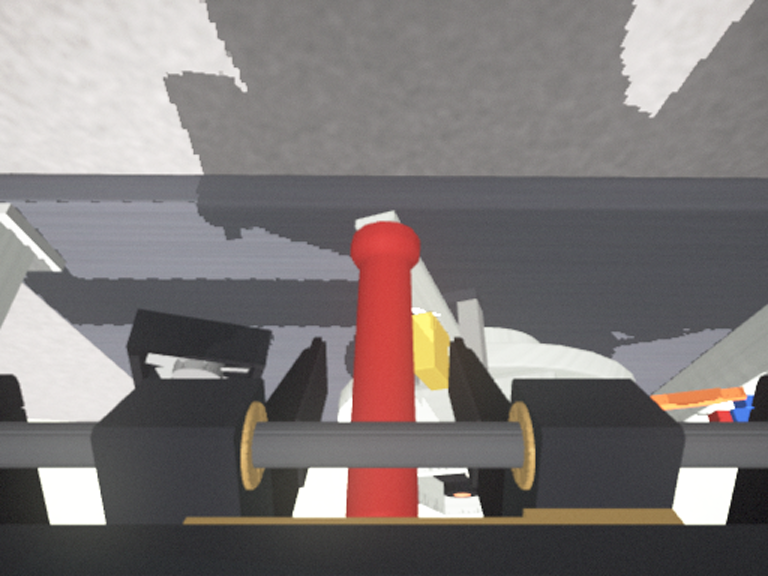

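The fingers straddle the grip (the grip's axis is at column 255, midway between the fingers at 213 and 300). I'll sweep it clockwise (stage +y).

>>> jog_arm:
  motion:
    - [0, 0, 0, 1.2, 8, -1.1, 45]
    - [0, 0, 0, 1.2, 8, -1.1, 45]
    - [0, 0, 0, 1.2, 8, -1.1, 45]
    - [0, 0, 0, 1.2, 8, -1.1, 45]
    - [0, 0, 0, 1.2, 8, -1.1, 45]
    - [0, 0, 0, 1.2, 8, -1.1, 45]
    - [0, 0, 0, 0.5, 8, -0.5, 45]
    - [0, 0, 0, 0.5, 8, -0.5, 45]
    - [0, 0, 0, 0.2, 8, -0.2, 45]

```text
t: 14.62
eef_pos: [454.2, 41.1, 152.7]
tcp_rot: [-3.132, 0.742, -3.013]
ft_force: [-2.9, -6.1, 1.4]
opening: 0.472
grip_force: 2.9
```

Run:
```python
from st import *
report((-179,12,110)); look()
```

```text
grasp pt stage [-178.84    8.2   109.18] toolz stage [ 0.68 -0.01 -0.74] tooly [ 0.    1.   -0.01] F stage [-3.63 -5.66  1.37] q [-0.12  0.51  2.45  2.84  0.57  1.64] t 14.625
shift tool axes to target [-0.45  3.79 -0.74]
red [ 212  149   50  132 5043] [-187.47   -2.42   88.51]
red [ 207  312   48   33 1509] [-187.77   -2.53  142.63]
```

>>> jog_arm:
  motion:
    - [0, 0, 0, -0.3, 8, 0.2, 45]
    - [0, 0, 0, -0.3, 8, 0.2, 45]
    - [0, 0, 0, -0.3, 8, 0.2, 45]
    - [0, 0, 0, -0.3, 8, 0.2, 45]
    - [0, 0, 0, -1.2, 8, 1.1, 45]
    - [0, 0, 0, -1.2, 8, 1.1, 45]
    - [0, 0, 0, -1.2, 8, 1.1, 45]
    - [0, 0, 0, -1.9, 8, 1.7, 45]
    - [0, 0, 0, -1.9, 8, 1.7, 45]

```text
t: 15.8
eef_pos: [456.8, 113.9, 152.4]
tcp_rot: [-3.132, 0.742, -3.012]
ft_force: [-1.6, -5.1, 0.6]
opening: 0.472
grip_force: 2.6
```

Run:
```python
from st import *
report((-165,88,110)); look("w4.png")
a=cam("scene"); 
for s,c,q in blobs(a,5,18,120,120,2): print(s,c)
```

```text
grasp pt stage [-167.22   80.15  108.95] toolz stage [ 0.68 -0.01 -0.74] tooly [ 0.    1.   -0.01] F stage [-2.2  -4.87  0.6 ] q [0.1  0.52 2.41 3.12 0.53 1.57] t 15.8
shift tool axes to target [-2.38  7.84  0.68]
red [ 213  152   49  129 4853] [-173.97   69.31   87.51]
red [ 207  312   48   33 1400] [-174.37   68.82  142.42]
[33 53 26  8 45] [45.42 56.16]
[13 63  7  3 12] [15.83 63.83]
[ 446   62   66   33 1383] [481.7   78.26]
[445  88   2   3   5] [445.6  89.2]
[448  92   3   7   8] [449.    94.62]
[444  94   2   2   4] [444.5  94.5]
[443  98   2   3   4] [443.5   98.75]
[447  99   2   2   3] [447.33  99.67]
[446 102   2   2   3] [446.67 102.67]
[478 103   1   3   3] [478. 104.]
[444 105   7   5  11] [447.   106.91]
[442 108   2   2   3] [442.33 108.67]
[443 111   5   4  10] [445.1 113. ]
[ 83 112  44  17 136] [104.68 120.12]
[442 116   4   8  12] [443.42 119.58]
[340 121   2   6   8] [340.38 123.88]
[380 121  59  33 885] [411.44 139.08]
[471 124   2   5   5] [471.8 126. ]
[440 127   4   5   9] [441.11 129.  ]
[446 128   3   3   3] [447. 129.]
[470 130   2   2   3] [470.67 130.67]
[... 1986 characters left out ...]
  2   2   3] [458.67 209.33]
[462 208   2   3   3] [462.67 209.  ]
[405 211   5   6   8] [407.   213.88]
[465 211   2   2   4] [465.5 211.5]
[476 212   4   4   7] [477.71 213.43]
[490 213   2   2   3] [490.33 213.33]
[497 214   4   3   5] [498.4 215.4]
[403 218   3   6   7] [404.29 220.43]
[496 218   4   3   7] [497.14 219.29]
[403 227   3   2   3] [404.   227.33]
[401 237   3   2   3] [402.   237.67]
[483 236   4   3   5] [484.8 237.2]
[435 239   1   3   3] [435. 240.]
[483 244   3   2   4] [483.75 244.5 ]
[432 247   3   4   4] [433.  248.5]
[480 250   3   2   3] [481.   250.33]
[478 253   2   3   4] [478.75 254.25]
[478 258   2   2   3] [478.33 258.67]
[475 261   4   6   9] [477.   263.89]
```

View pics/w4.png

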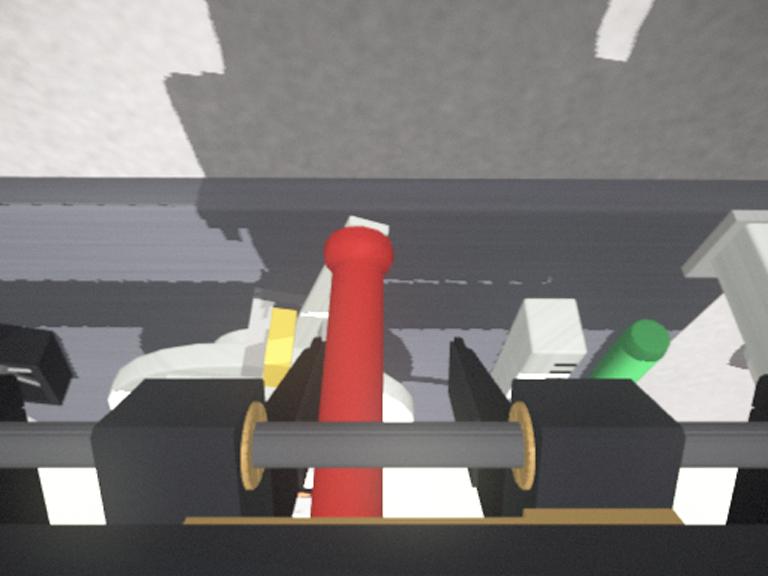

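The image-left finger pushes the grip at column 237, and the right lug of the lever is against the tooth. I'll push a little further to be safely over 2 cm.

>>> jog_arm:
  motion:
    - [0, 0, 0, -2, 6, 2, 45]
    - [0, 0, 0, -2, 6, 2, 45]
    - [0, 0, 0, 0, 0, 0, 45]

```text
t: 16.27
eef_pos: [461.2, 126.3, 152.1]
tcp_rot: [-3.132, 0.743, -3.011]
ft_force: [-1.0, -4.7, 1.3]
opening: 0.475
grip_force: 2.3
```

```bash
cat >> st.py <<'E'
def scn():
    a=cam("scene"); 
    for s,c,q in blobs(a,5,18,120,120,5):
        if 290<c[0]<330 and 175<c[1]<196: print("scene pointer px",s,c,"stage@z68",W2S(atz(a,c,69)))
    for s,c,q in blobs(a,172,6,150,70,10):
        if 315<c[0]<330 and 170<c[1]<200: print("scene flag px",s,c,W2S(atz(a,c,80)))
E
python3 - <<'E'
from st import *
report(); scn()
E
```

```text
grasp pt stage [-161.28   91.95  108.64] toolz stage [ 0.68 -0.01 -0.74] tooly [ 0.    1.   -0.01] F stage [-1.58 -4.54  1.34] q [0.13 0.52 2.39 3.17 0.52 1.55] t 16.275
scene pointer px [321 192   8   4  18] [324.28 193.22] stage@z68 [ 42.98 119.12  69.  ]
scene flag px [322 178   4  11  31] [323.61 183.26] [ 19.1  166.92  80.  ]
```

>>> jog_arm:
  motion:
    - [0, 0, 0, 0, -8, 0, 45]
    - [0, 0, 0, 0, -8, 0, 45]
    - [0, 0, 0, 0, -8, 0, 45]
    - [0, 0, 0, 1.8, -7, -1.7, 45]
    - [0, 0, 0, 1.8, -7, -1.7, 45]
    - [0, 0, 0, 1.8, -7, -1.7, 45]
    - [0, 0, 0, 1.8, -7, -1.7, 45]
    - [0, 0, 0, 1.1, -6, -1, 45]
    - [0, 0, 0, 1.1, -6, -1, 45]
    - [0, 0, 0, 0, 0, 0, 45]

```text
t: 17.58
eef_pos: [456.4, 60.9, 152.6]
tcp_rot: [-3.132, 0.742, -3.011]
ft_force: [-2.7, 3.2, 0.5]
opening: 0.471
grip_force: 1.8
```

Run:
```python
from st import *
report(); scn();look()
```

```text
grasp pt stage [-174.19   27.64  109.17] toolz stage [ 0.68 -0.01 -0.74] tooly [ 0.    1.   -0.01] F stage [-2.25  3.51  0.47] q [-0.06  0.51  2.44  2.91  0.56  1.62] t 17.575
scene pointer px [321 192   8   4  18] [324.28 193.22] stage@z68 [ 42.98 119.12  69.  ]
scene flag px [322 178   4  11  31] [323.61 183.26] [ 19.1  166.92  80.  ]
red [ 257  149   48  132 5097] [-182.89   39.97   88.53]
red [ 262  312   47   33 1510] [-183.28   39.99  142.53]
```

>>> jog_arm:
  motion:
    - [0, 0, 0, 0.9, -6, -0.8, 45]
    - [0, 0, 0, 0.9, -6, -0.8, 45]
    - [0, 0, 0, 0.7, -6, -0.6, 45]
    - [0, 0, 0, 0.6, -6, -0.5, 45]
    - [0, 0, 0, 0.3, -4, -0.3, 45]
    - [0, 0, 0, 0, 0, 0, 45]

```text
t: 18.42
eef_pos: [455.0, 33.2, 152.6]
tcp_rot: [-3.132, 0.742, -3.01]
ft_force: [-4.8, 5.2, 0.7]
opening: 0.473
grip_force: 2.7
```

Run:
```python
from st import *
report(); scn();look()
```

```text
grasp pt stage [-179.03    0.29  109.12] toolz stage [ 0.68 -0.01 -0.74] tooly [-0.    1.   -0.01] F stage [-4.15  5.78  0.7 ] q [-0.15  0.51  2.45  2.81  0.57  1.65] t 18.425
scene pointer px [319 189   6   5  18] [321.39 191.06] stage@z68 [ 27.67 127.48  69.  ]
scene flag px [322 178   4  11  31] [323.61 183.23] [ 19.01 167.14  80.  ]
red [ 257  150   48  131 5021] [-187.01   12.42   88.3 ]
red [ 261  312   48   33 1527] [-187.3    12.26  142.31]
```

>>> jog_arm:
  motion:
    - [0, 0, 0, 0, 4, 0, 45]
    - [0, 0, 0, 0, 4, 0, 45]
    - [0, 0, 0, 0, 4, 0, 45]
    - [0, 0, 0, 0, 5, 0, 45]
    - [0, 0, 0, 0, 9, 0, 45]
    - [0, 0, 0, 0, 0, -40, 45]
    - [0, 0, 0, 0, 0, -50, 45]
    - [0, 0, 0, 0, 0, 0, 45]
    - [0, 0, 0, 0, 0, 0, 45]

```text
t: 19.65
eef_pos: [392.6, 51.8, 219.0]
tcp_rot: [-3.132, 0.744, -3.011]
ft_force: [0.2, 0.1, -0.7]
opening: 0.478
grip_force: 0.0
```

Run:
```python
from st import *
report(); scn();look("w5.png")
```

```text
grasp pt stage [-238.53   26.49  175.61] toolz stage [ 0.68 -0.01 -0.74] tooly [ 0.    1.   -0.01] F stage [ 0.17  0.06 -0.67] q [-0.11  0.27  2.52  2.74  0.41  1.76] t 19.65
scene pointer px [319 189   6   5  17] [321.53 191.06] stage@z68 [ 28.13 127.73  69.  ]
scene flag px [322 178   4  11  32] [323.59 183.09] [ 18.57 168.    80.  ]
red [ 243  135   31  128 3313] [-185.55   26.38  108.3 ]
or [329 253  12   7  61] [ 23.86 129.7   69.63]
  pointer angle -0.18214090060138605 tip x 27.170320962521878 line [  0.4  -26.59] ends [ 26.01 132.78  69.11] 140.20687063873345
```

View pics/w5.png

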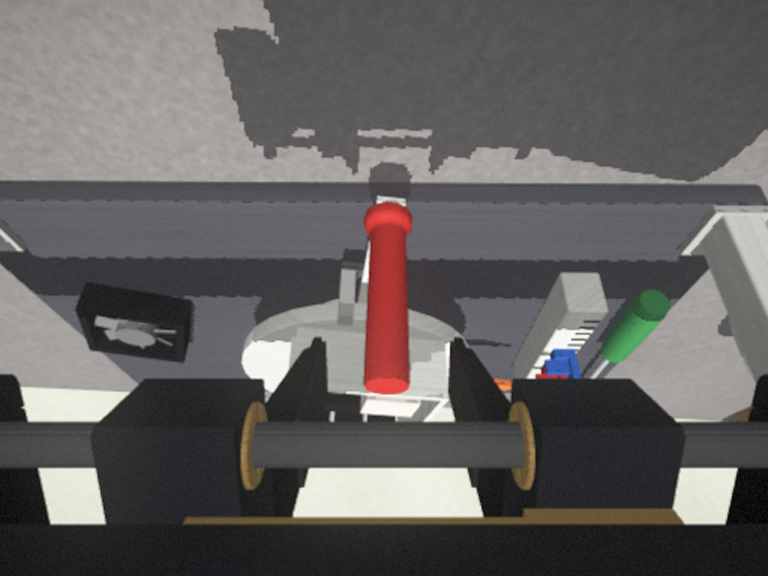

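The pointer is half-hidden behind the gripper at (335,256), so I'll raise the hand for a clear view.

>>> jog_arm:
  motion:
    - [0, -2.5, 0, -18, -10, -20, 45]
    - [0, -2.5, 0, -18, -10, -20, 45]
    - [0, 0, 0, 0, -10, 0, 45]
    - [0, 0, 0, 0, 0, 0, 45]
    - [0, 0, 0, 0, 0, 0, 45]

```text
t: 20.38
eef_pos: [394.1, 22.2, 272.1]
tcp_rot: [-3.132, 0.828, -3.011]
ft_force: [0.3, -0.1, 1.0]
opening: 0.475
grip_force: 0.0
```

Run:
```python
from st import *
report(); w,P=look("w6.png")
ok=w["z_map"]>0;z=P[...,2];sel=ok&(abs(z-55)<4)&(P[...,0]>540)&(P[...,0]<800)&(P[...,1]>195)&(P[...,1]<260)
r=cv2.minAreaRect(P[sel][:,:2].astype(np.float32));print(r,np.median(P[sel][:,2]))
for nm,a in(("red",(172,6,150,70)),("or",(7,18,150,120))):
    for s,c,q in blobs(w,*a,40):
        if s[0]<300: continue
        X=np.c_[q,W2S(P[q[:,1],q[:,0]])]; X=X[np.argsort(X[:,3])]; print(nm,s); print(X[::max(1,len(X)//25)].round(1).tolist())
```

```text
grasp pt stage [-237.28   -2.99  232.18] toolz stage [ 0.74 -0.   -0.68] tooly [ 0.    1.   -0.01] F stage [ 0.27 -0.09  0.97] q [-0.24  0.12  2.49  2.33  0.37  2.08] t 20.375
red [ 277   70   33  114 2744] [-185.4    25.24  108.11]
red [373 191  22  27 223] [ 13.24 174.42  72.31]
or [325 195  38   9 204] [ 23.48 117.31  70.06]
  pointer angle -0.1929217896684361 tip x 28.759094188916343 line [ 0.21 -0.52] ends [ 29.39 141.88  68.71] 148.82600874005243
((651.3146362304688, 230.6871337890625), (169.78660583496094, 30.133893966674805), 7.02541971206665) 54.433178313607556
red [373 191  22  27 223]
[[380.0, 199.0, -402.0, -2.0, 278.0], [374.0, 196.0, 14.1, 158.5, 68.9], [375.0, 197.0, 14.9, 160.0, 70.0], [376.0, 196.0, 13.4, 161.0, 69.2], [377.0, 195.0, 13.1, 162.5, 67.8], [378.0, 196.0, 13.5, 163.8, 69.1], [378.0, 192.0, 13.2, 164.7, 63.1], [380.0, 198.0, 13.0, 165.9, 72.5], [380.0, 196.0, 15.6, 167.4, 68.1], [381.0, 193.0, 13.0, 168.6, 64.7], [382.0, 196.0, 14.9, 170.0, 68.4], [383.0, 194.0, 13.1, 171.1, 66.2], [384.0, 200.0, 16.2, 172.3, 74.0], [384.0, 192.0, 14.3, 173.5, 62.4], [385
[... 716 characters left out ...]
 [333.0, 201.0, 27.7, 103.8, 70.5], [335.0, 200.0, 25.3, 106.2, 70.0], [337.0, 197.0, 18.0, 107.6, 68.8], [338.0, 199.0, 21.9, 109.7, 70.1], [340.0, 198.0, 19.2, 112.0, 69.8], [341.0, 197.0, 19.3, 113.6, 68.2], [342.0, 197.0, 21.9, 115.7, 66.9], [344.0, 198.0, 20.2, 117.9, 69.3], [345.0, 198.0, 21.2, 119.6, 68.7], [346.0, 197.0, 21.9, 121.4, 66.8], [348.0, 199.0, 21.8, 123.9, 70.0], [349.0, 198.0, 23.2, 125.9, 67.7], [350.0, 200.0, 24.3, 127.3, 70.3], [351.0, 201.0, 26.8, 129.3, 70.7], [353.0, 200.0, 23.7, 131.4, 70.6], [354.0, 199.0, 24.2, 133.2, 68.8], [355.0, 202.0, 30.0, 135.8, 70.7], [357.0, 199.0, 28.2, 138.7, 66.8], [359.0, 202.0, 30.6, 141.8, 70.4], [361.0, 201.0, 30.3, 144.8, 69.0]]
```

View pics/w6.png

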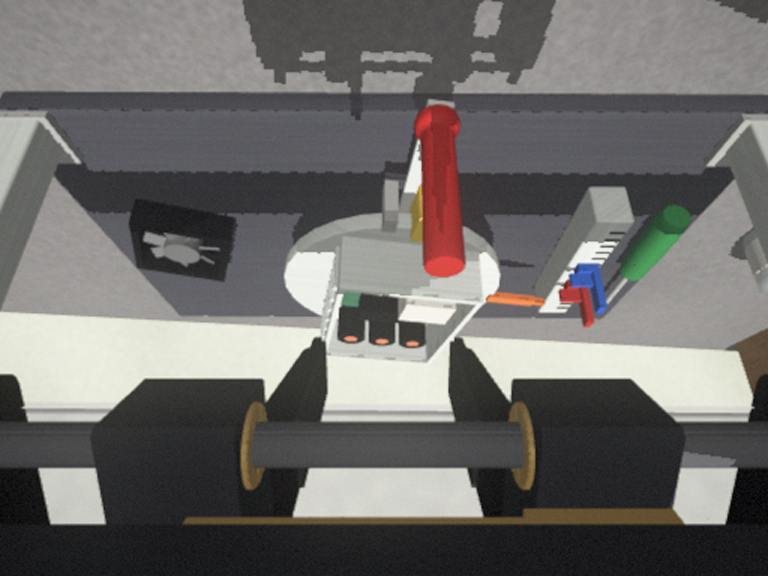

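The clear view shows the pointer tip at (361,200), the red flag's blade at (374-388,192-200) and the grip at (294,127). The pointer is still on the clockwise (far) side, nearing the flag.

```bash
cat >> st.py <<'E'
def measure(n=3):
    for _ in range(n):
        w=cam("wrist");P=cloud(w);ok=w["z_map"]>0
        for s,c,q in blobs(w,7,18,110,90,40):
            if s[0]<250 or s[1]>260: continue
            pts=[]
            for u in np.unique(q[:,0]):
                v=q[q[:,0]==u][:,1]; pts.append(W2S(atz(w,(u,(v.min()+v.max())/2),68)))
            T=np.array(pts)[3:-2]; b=np.polyfit(T[:,1],T[:,0],1)
            print("pointer mid line slope %.3f off %.1f tip(y147) %.1f angle-med tip %.1f n %d ymax %.0f"%(b[0],b[1],np.polyval(b,147),150*np.sin(np.median(np.arctan2(T[:,0],T[:,1]))),len(T),np.array(pts)[-1,1]))
        for s,c,q in blobs(w,172,6,150,70,60):
            if s[0]<300 or s[1]>290: continue
            X=W2S(P[q[:,1],q[:,0]]); g=(X[:,1]>159)&(X[:,1]<174)&(X[:,2]>60)&(X[:,2]<72)
            U=np.array([W2S(atz(w,a,z)) for a,z in zip(q[g],X[g,2])])
            print("flag near face x %.2f (median) std %.2f n %d -> centre %.1f; top-edge"%(np.median(X[g,0]),X[g,0].std(),g.sum(),np.median(X[g,0])+2))
E
python3 - <<'E'
from st import *
measure(); report((-179,26,109))
E
```

```text
pointer mid line slope 0.150 off 8.5 tip(y147) 30.6 angle-med tip 32.1 n 34 ymax 147
flag near face x 13.95 (median) std 1.12 n 72 -> centre 16.0; top-edge
pointer mid line slope 0.164 off 6.9 tip(y147) 31.0 angle-med tip 32.1 n 34 ymax 147
flag near face x 13.75 (median) std 0.90 n 72 -> centre 15.8; top-edge
pointer mid line slope 0.168 off 6.4 tip(y147) 31.1 angle-med tip 32.1 n 34 ymax 147
flag near face x 13.82 (median) std 0.94 n 67 -> centre 15.8; top-edge
grasp pt stage [-237.38   -2.81  232.71] toolz stage [ 0.74 -0.   -0.68] tooly [ 0.    1.   -0.01] F stage [-0.33 -0.31 -0.07] q [-0.24  0.12  2.49  2.33  0.37  2.08] t 20.575
shift tool axes to target [ 51.66  29.68 126.46]
```

>>> jog_arm:
  motion:
    - [0, 0, 0, 0, 10, 0, 45]
    - [0, 2.5, 0, 18, 10, 20, 45]
    - [0, 2.5, 0, 18, 10, 20, 45]
    - [0, 0, 0, 0, 0, 0, 45]
    - [0, 0, 0, 0, 0, 0, 45]

```text
t: 21.2
eef_pos: [394.3, 52.0, 219.5]
tcp_rot: [-3.132, 0.744, -3.01]
ft_force: [-0.4, 0.8, 0.5]
opening: 0.477
grip_force: 0.0
```

Run:
```python
from st import *
report((-178,26,109))
```

```text
grasp pt stage [-236.86   26.51  176.08] toolz stage [ 0.68 -0.01 -0.74] tooly [ 0.    1.   -0.01] F stage [-0.33  0.89  0.48] q [-0.11  0.27  2.52  2.74  0.4   1.76] t 21.2
shift tool axes to target [ 2.1  -0.03 89.22]
```

Back in (the same line), then drive to grasp y about -12.

>>> jog_arm:
  motion:
    - [0, 0, 0, 1, 0, 45, 45]
    - [0, 0, 0, 1, 0, 34, 45]
    - [0, 0, 0, 0, 0, 10, 45]
    - [0, 0, 0, 0.4, -7, -0.4, 45]
    - [0, 0, 0, 0.4, -7, -0.4, 45]
    - [0, 0, 0, 0, -7, 0, 45]
    - [0, 0, 0, 0, -7, 0, 45]
    - [0, 0, 0, 0, -6, 0, 45]
    - [0, 0, 0, 0, -4, 0, 45]
    - [0, 0, 0, 0, 0, 0, 45]

```text
t: 22.45
eef_pos: [455.3, 20.6, 152.8]
tcp_rot: [-3.132, 0.742, -3.01]
ft_force: [-3.2, 4.4, 1.1]
opening: 0.476
grip_force: 2.6
```

Run:
```python
from st import *
report(); scn()
```

```text
grasp pt stage [-180.3   -12.26  109.31] toolz stage [ 0.68 -0.01 -0.74] tooly [ 0.    1.   -0.01] F stage [-2.6   4.77  1.14] q [-0.19  0.51  2.45  2.76  0.57  1.66] t 22.45
scene pointer px [317 187   6   6  15] [319.8  189.93] stage@z68 [ 19.35 131.67  69.  ]
scene flag px [322 178   4  11  30] [323.67 183.07] [ 18.73 168.33  80.  ]
```

>>> jog_arm:
  motion:
    - [0, 0, 0, 0, 4, 0, 45]
    - [0, 0, 0, 0, 4, 0, 45]
    - [0, 0, 0, 0, 4, 0, 45]
    - [0, 0, 0, 0, 5, 0, 45]
    - [0, 0, 0, 0, 9, 0, 45]
    - [0, 0, 0, 0, 0, -45, 45]
    - [0, 0, 0, 0, 0, -45, 45]
    - [0, -2.5, 0, -18, -7, -20, 45]
    - [0, -2.5, 0, -18, -7, -20, 45]
    - [0, 0, 0, 0, 0, 0, 45]

```text
t: 23.75
eef_pos: [392.4, 25.9, 273.8]
tcp_rot: [-3.129, 0.834, -3.009]
ft_force: [0.3, -0.2, -0.5]
opening: 0.471
grip_force: 0.0
```

>>> jog_arm:
  motion:
    - [0, 0, 0, 0, 0, 0, 45]
    - [0, 0, 0, 0, 0, 0, 45]

```text
t: 24.0
eef_pos: [392.4, 26.2, 271.5]
tcp_rot: [-3.132, 0.828, -3.01]
ft_force: [0.3, -0.1, -0.2]
opening: 0.475
grip_force: 0.0
```

Run:
```python
from st import *
measure(); report(); look()
```

```text
pointer mid line slope 0.106 off 5.0 tip(y147) 20.6 angle-med tip 21.8 n 35 ymax 148
flag near face x 13.98 (median) std 0.97 n 64 -> centre 16.0; top-edge
pointer mid line slope 0.104 off 5.3 tip(y147) 20.6 angle-med tip 21.7 n 35 ymax 148
flag near face x 13.74 (median) std 0.87 n 66 -> centre 15.7; top-edge
pointer mid line slope 0.098 off 6.1 tip(y147) 20.5 angle-med tip 21.7 n 35 ymax 148
flag near face x 13.80 (median) std 0.96 n 65 -> centre 15.8; top-edge
grasp pt stage [-238.37    1.07  231.9 ] toolz stage [ 0.74 -0.   -0.68] tooly [ 0.    1.   -0.01] F stage [ 0.2  -0.75 -0.19] q [-0.23  0.12  2.49  2.36  0.37  2.06] t 24.15
red [ 258   70   30  114 2732] [-186.87   13.43  107.22]
red [370 191  22  27 212] [ 13.21 174.69  72.86]
or [323 194  40   7 209] [ 15.03 119.1   70.09]
  pointer angle -0.12473663850659958 tip x 18.662013360777575 line [ 0.14 -0.7 ] ends [ 19.76 143.65  69.08] 149.11086686740305
```

>>> jog_arm:
  motion:
    - [0, 2.5, 0, 18, 6, 20, 45]
    - [0, 2.5, 0, 18, 6, 20, 45]
    - [0, 0, 0, 0, 0, 0, 45]
    - [0, 0, 0, 0, 0, 0, 45]

```text
t: 24.7
eef_pos: [395.1, 37.9, 219.1]
tcp_rot: [-3.132, 0.744, -3.011]
ft_force: [-1.1, 0.3, 0.9]
opening: 0.474
grip_force: 0.0
```

Run:
```python
from st import *
report((-180,13,109))
```

```text
grasp pt stage [-237.83   12.48  175.65] toolz stage [ 0.68 -0.01 -0.74] tooly [ 0.    1.   -0.01] F stage [-1.04  0.43  0.9 ] q [-0.17  0.27  2.52  2.65  0.41  1.8 ] t 24.7
shift tool axes to target [ 2.55  1.01 88.2 ]
```

>>> jog_arm:
  motion:
    - [0, 0, 0, 1.2, 0.5, 45, 45]
    - [0, 0, 0, 1.3, 0.5, 33, 45]
    - [0, 0, 0, 0, 0, 10, 45]
    - [0, 0, 0, 0, -7, 0, 45]
    - [0, 0, 0, 0, -7, 0, 45]
    - [0, 0, 0, 0, -6, 0, 45]
    - [0, 0, 0, 0, -4, 0, 45]
    - [0, 0, 0, 0, 0, 0, 45]

```text
t: 25.7
eef_pos: [454.9, 21.5, 152.8]
tcp_rot: [-3.132, 0.743, -3.011]
ft_force: [-3.0, 5.3, 2.0]
opening: 0.473
grip_force: 2.4
```

Run:
```python
from st import *
report((-180,-17.5,109))
```

```text
grasp pt stage [-180.6   -11.33  109.32] toolz stage [ 0.68 -0.01 -0.74] tooly [ 0.    1.   -0.01] F stage [-2.31  5.61  1.99] q [-0.19  0.51  2.45  2.76  0.58  1.66] t 25.7
shift tool axes to target [-0.2  -6.17  0.68]
```

>>> jog_arm:
  motion:
    - [0, 0, 0, 0, -2, 0, 45]
    - [0, 0, 0, 0, -2, 0, 45]
    - [0, 0, 0, 0, -2, 0, 45]
    - [0, 0, 0, 0, 0, 0, 45]
    - [0, 0, 0, 0, 0, 0, 45]

```text
t: 26.32
eef_pos: [455.5, 15.9, 152.7]
tcp_rot: [-3.132, 0.743, -3.01]
ft_force: [-3.4, 5.4, 1.4]
opening: 0.476
grip_force: 2.5
```

Run:
```python
from st import *
report((-180,-17.5,109)); scn()
```

```text
grasp pt stage [-180.71  -16.89  109.21] toolz stage [ 0.68 -0.01 -0.74] tooly [-0.    1.   -0.01] F stage [-2.73  5.73  1.36] q [-0.2   0.51  2.45  2.74  0.58  1.66] t 26.325
shift tool axes to target [-0.38 -0.6   0.64]
scene pointer px [316 187   7   5  15] [319.2  189.67] stage@z68 [ 16.63 132.24  69.  ]
scene flag px [322 178   4  11  29] [323.62 183.14] [ 18.79 167.75  80.  ]
```

>>> jog_arm:
  motion:
    - [0, 0, 0, 0, 2.5, 0, 45]
    - [0, 0, 0, 0, 2.5, 0, 45]
    - [0, 0, 0, 0, 2.5, 0, 45]
    - [0, 0, 0, 0, 2.5, 0, 45]
    - [0, 0, 0, 0, 2.5, 0, 45]
    - [0, 0, 0, 0, 2.5, 0, 45]
    - [0, 0, 0, 0, 4, 0, 45]
    - [0, 0, 0, 0, 6, 0, 45]
    - [0, 0, 0, 0, 0, 0, 45]

```text
t: 27.5
eef_pos: [452.7, 41.1, 152.2]
tcp_rot: [-3.132, 0.743, -3.01]
ft_force: [0.0, -1.1, -0.2]
opening: 0.472
grip_force: 0.0
```

>>> jog_arm:
  motion:
    - [0, 0, 0, 0, 0, -45, 45]
    - [0, 0, 0, 0, 0, -45, 45]
    - [0, -2.5, 0, -18, -4, -20, 45]
    - [0, -2.5, 0, -18, -4, -20, 45]
    - [0, 0, 0, 0, 0, 0, 45]
    - [0, 0, 0, 0, 0, 0, 45]

```text
t: 28.25
eef_pos: [391.5, 25.8, 271.9]
tcp_rot: [-3.131, 0.829, -3.01]
ft_force: [-0.4, -0.6, -0.5]
opening: 0.473
grip_force: 0.0
```

Run:
```python
from st import *
measure(); report(); scn(); w,P=look()
im=w["color"][110:240,230:430,::-1]; cv2.imwrite("pics/w7.png",cv2.resize(im,(800,520),interpolation=cv2.INTER_CUBIC))
for s,c,q in blobs(w,19,30,120,90,60):
    if s[1]<240: X=W2S(P[q[:,1],q[:,0]]); print("tooth",s,np.median(X,0))
```

```text
pointer mid line slope 0.089 off 3.7 tip(y147) 16.8 angle-med tip 17.7 n 35 ymax 148
flag near face x 13.93 (median) std 0.76 n 66 -> centre 15.9; top-edge
pointer mid line slope 0.069 off 6.5 tip(y147) 16.6 angle-med tip 18.0 n 36 ymax 149
flag near face x 13.96 (median) std 0.91 n 71 -> centre 16.0; top-edge
pointer mid line slope 0.073 off 6.2 tip(y147) 16.9 angle-med tip 18.3 n 36 ymax 148
flag near face x 13.95 (median) std 0.99 n 68 -> centre 16.0; top-edge
grasp pt stage [-239.28    1.01  231.56] toolz stage [ 0.74 -0.   -0.68] tooly [ 0.    1.   -0.01] F stage [ 0.12 -0.06  0.29] q [-0.23  0.12  2.49  2.36  0.37  2.06] t 28.4
scene pointer px [316 187   7   5  15] [319.2  189.67] stage@z68 [ 16.63 132.24  69.  ]
scene flag px [322 178   4  11  30] [323.67 183.1 ] [ 18.83 168.1   80.  ]
red [ 253   71   30  114 2711] [-187.16    8.85  107.89]
red [370 190  22  29 210] [ 13.15 174.23  72.39]
or [324 193  40   8 214] [ 11.5  119.28  70.07]
  pointer angle -0.09719542656438038 tip x 14.556369814290655 line [ 0.12 -1.65] ends [ 16.06 143.98  68.86] 148.68929230222545
```

View pics/w7.png

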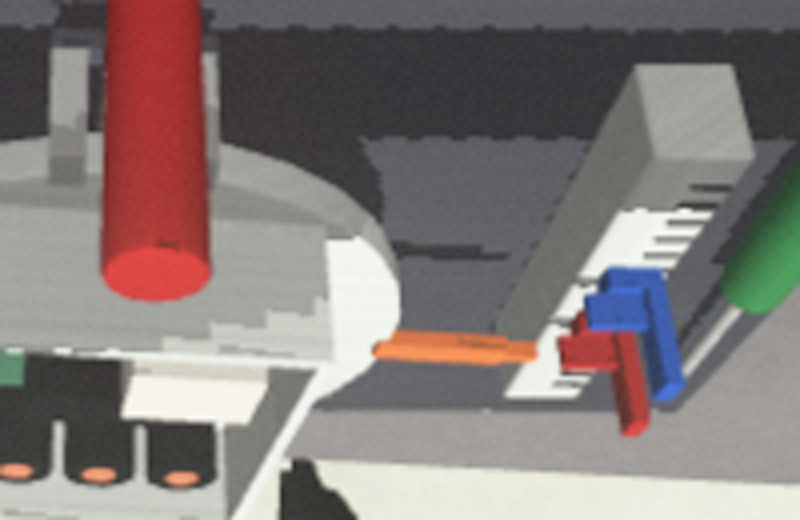

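The pictures show the pointer tip at x of about 16.5 mm and the flag's middle at about 16 mm. The unloaded grip angle gives a lever angle of +0.06, so the lug is still on the tooth. The hand is clear of everything.

```bash
python3 -c "
from cell import env
print(env.job_done())"
```

```text
the job is handed in; nothing more can be done
None
```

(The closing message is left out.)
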